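# Open the shoe clamp for a sneaker and hold it open

### The arm

A 6-joint arm with a two-finger parallel gripper is mounted at the origin on the work surface. World frame = base frame: x ahead of the robot, y to its left, z up, the work surface at z = 0. Lengths are in m, angles in rad, forces in N, time in s.
With the tool pointing down it reaches from about 0.35 to 0.925 m from the base axis. Payload 6.4 kg.
Tool frame: the origin (TCP) lies midway between the tips of the shut fingers; the grasp point (between the pads) lies 19 mm behind it; z points along the fingers, y is the line along which they close (so a half turn about z gives the same grasp; the last joint's range is limited). The gripper opens to 85 mm and grips with 20 to 120 N. Pads are 22 mm wide; open, the fingers measure 114 mm over their backs; the gripper's body (76 mm by 85 mm) begins 54 mm behind the grasp point. The pads swing forward as they close: fully open they stand 13 mm farther back than shut.
Start: joints at [1.119, 0.245, 1.558, -0, 1.339, -0.174], TCP at [0.178, 0.625, 0.206] pointing down, gripper open.
Joint ranges: [-3.13, 3.13], [-1.02, 2.26], [0.13, 2.54], [-0.95, 4.09], [0.21, 2.88], [-2.74, 2.74]. Speed limits (rad/s): [2.57, 2.57, 3.14, 3.14, 3.14, 3.14].

### API

Orientations are given as a unit quaternion [w, x, y, z].
In Python, from workcell import bot gives the robot as it stands.
- The arm moves only by the tool send_rows, never from a script. Its argument "increments" is a list of rows, each a list of 6 numbers: the shift along the tool's x, y, z scaled (see below), then the turn, a rotation vector about the tool's x, y, z scaled (see below). In form: [[x, y, z, ax, ay, az], ...]. A call has 1 to 5 rows; each row shifts and turns the commanded pose from where the row before left it, along the tool's axes as they then stand; what a row does not reach is not made up. The controller multiplies each number of a shift by 1 m and each number of a turn by 45 degrees. A row lasts 1/12 s, in which the tool goes at most 41.7 mm and 7.16 degrees, less where a joint would pass 70% of its speed; a pose out of reach is approached as far as the arm can. A call with a number of a shift or a turn outside -1 to 1 is refused whole. A call with a gripper value outside its range is refused whole. "claw" is the opening, from 0 (shut) to 1 (fully open), set as the call begins (left out, the last holds). The fingers move at their own pace and stop on an object; the grip force is fixed at half the most. Time passes only in rows, so rows that do not move let the fingers close. It gives the time, the measured TCP pose, the force, the opening and the grip force at its end, in the units of the state.
- bot.sense(): the state, without advancing time (a new reading comes with each control period).
- bot.grab_frame(name): name is "side" or "top" or "wrist"; returns the picture (400x640x3 uint8, blue, green, red); there is no depth.
- bot.get_calibration(name): a dict with "fx", "fy", "cx", "cy" (pixels), "rvec" (rotation vector, rad) and "tvec" (3), from world to camera coordinates, as OpenCV has them. Camera axes: x right, y down, z forward; pixel columns grow to the right and rows downward; lengths in m; the calibration is good to about 2 mm. A picture is of the moment at which its call begins: read the wrist's pose just before it. get_calibration takes no time and is no camera call; for the wrist camera it gives the pose at the moment of the call.
- bot.finish_job(): hands the job in; it is judged then, once.
The state is a dict: "time": time; "qpos": joint angles; "joint_velocities": joint speeds; "joint_efforts": joint torques, N m; "position": TCP position; "orientation": TCP orientation; "contact_force": force on the tool from outside, world axes, zero at the start; "moment": the same for the moment, N m; "finger_gap": finger opening in m; "gripper_force": force on a finger pad.
Only numpy, scipy, OpenCV 4.12 (cv2) and the standard library are available. Lean on these libraries where they do the work, as an engineer would, in place of code of your own. Each camera call takes 0.05 s, during which the arm holds its last target. There are 200 camera calls.

### The job

Get the shoe clamp on the bench ready for a sneaker: first, with the heel slide still home, turn the round toe jaw by its grip wing until its notch faces straight along the plate at the heel slide, then take the heel slide's T-handle and pull it out against its spring until its pointer finger stands level with the upright mark tab on the plate's edge. Finish while holding it there with the fingers, so that a workmate can lay the shoe in: do not let go. Leave the toe jaw so turned, and leave the sneaker, glue jar and thread spool where they are.

Things in the scene. Friction and masses are not known exactly. Their poses are not given: they have to be found in the camera images.
- clamp: Shoe clamp fixed to the bench: aluminium base plate 430 x 130 x 12 mm. Origin at bench height on its centre line; x axis runs along the plate from toe jaw to heel slide (the pull direction), z up; plate spans x -200 to +230 mm. The toe jaw's axis is at x = -150 mm, y = 0. A thin dark line on the plate beside the jaw, on the slide's side, shows where the notch must face.
- toe_jaw (a joint): Turn of the round black toe jaw (80 mm across, top 50 mm above the bench) about its upright axis, rad; 0 = its notch faces straight along the clamp's x axis at the heel slide, positive = turned counter-clockwise seen from above. Limits -0.7 and 2.0; stiff enough (0.12 N m friction) to stay where it is left.
- wing (a point): Grip point of the aluminium grip wing standing on the toe jaw, on the jaw's axis, 80 mm above the bench. The wing is 40 mm long, 16 mm thick and reaches from 50 to 94 mm above the bench. The point turns with the jaw: its x axis runs along the wing's length and points to the notch's side; pinch across the thickness (along y).
- notch (a point): Middle of the notch in the toe jaw's rim (36 mm wide at the rim, narrowing inwards, 20 mm deep, full height of the jaw), 36 mm from the jaw's axis, 32 mm above the bench.
- heel_slide (a joint): Travel of the steel heel slide along the clamp's x axis, m; 0 = home (nearest the toe jaw), grows as it is pulled out, end stop at 0.115. A spring always pulls it home: 4.5 N at home plus 0.9 N per 10 mm, no latch.
- handle (a point): Middle of the slide's steel T-handle bar, 97 mm above the bench: round, 16 mm thick, 70 mm long, lying across the clamp (along its y axis) on a 12 mm thick central stem. Pinch from above with the fingers before and behind it (along the clamp's x axis). The slide's plate below is 24 mm high; a black heel cup 52 mm high stands 42 to 66 mm from the bar towards the toe jaw.
- pointer (a point): Tip of the small dark steel pointer finger on the slide, 6 mm wide, 27 mm above the bench, 20 mm beyond the handle bar and 50 mm to the clamp's -y side. It moves with the slide.
- mark_tab: Upright dark steel mark tab, 6 mm thick, 12 mm deep, 40 mm tall with a small foot, fixed on the plate along its -y edge, 9 mm sideways of the pointer's tip; origin under its middle on the plate's top, axes as the clamp's. It stands 55 to 90 mm of slide travel beyond the pointer's home place, set differently each time.
- sneaker: Bystander: white sneaker, 240 x 84 x 103 mm, origin under its middle.
- glue_jar: Bystander: amber glue jar, 64 mm across, 85 mm tall, origin under its middle.
- spool: Bystander: grey thread spool standing upright, 44 mm across, 60 mm tall, origin under its middle.

How it is judged:
By the outcome, as a careful person would: the job done as asked, in the order asked, and still so for the second after the job is handed in, while the arm keeps its last pose, push and grip.
It also fails if it takes over 48 s, if anything falls off the work surface, if the arm or the gripper's body presses on something with over 40 N, if the wrist force passes 120 N, or if a joint passes its speed limit or range.

## Working session

There is one attempt and no reset: what is moved stays moved. The work goes in short steps, Python scripts to look and compute and a tool call to move; the robot and the scene stay as the last step left them, time stands still between calls to the robot, and variables do not carry over. Pictures are saved under pics/ and viewed, at most 10 in all, crops included, and the job is handed in when it is done.

Besides the shell and the picture viewer there is one more tool, called after "Emit:" by a JSON object that holds its "name" and its "arguments". send_rows: Moves the arm, as the interface text tells. Shifts and turns lie within -1 to 1; 1 stands for 1 m of shift or 45 degrees of turn. Its arguments: {"type":"object","properties":{"increments":{"type":"array","items":{"type":"array","items":{"type":"number"}}},"claw":{"type":"number"}},"required":["increments"]}

```bash
mkdir -p pics
python3 - <<'E'
from workcell import bot
import cv2
s=bot.sense(); print(s['time'],s['position'],s['orientation'],s['finger_gap'])
for n in("top","side"):
    cv2.imwrite(f"pics/{n}0.png",bot.grab_frame(n)); print(n,bot.get_calibration(n))
E
```

```text
0.0 [0.17796767 0.62452623 0.20497461] [-2.87825279e-04  1.38451996e-01  9.90368671e-01 -9.25438461e-04] 0.08536922354276158
top {'fx': 385.78795838402846, 'fy': 385.78795838402846, 'cx': 321.646350869691, 'cy': 198.52848053962487, 'rvec': array([ 2.18345251, -2.15582224,  0.11889853]), 'tvec': array([-0.00584632,  0.52739642,  1.10610901])}
side {'fx': 393.7464746866724, 'fy': 393.7464746866724, 'cx': 311.5645095214208, 'cy': 197.92109293123215, 'rvec': array([ 0.30901934, -2.80354197,  1.19511223]), 'tvec': array([0.54651705, 0.14336471, 1.10928378])}
```

View pics/top0.png

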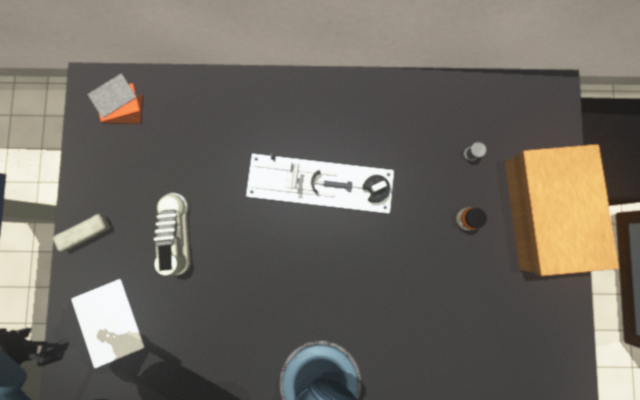

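View pics/side0.png

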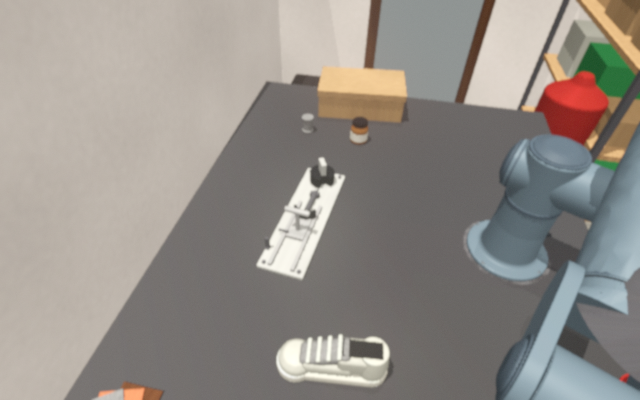

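The top view shows the clamp plate at about (247..394, 154..213), toe jaw at the right (376,188), handle bar near (297,178) and tab at (272,158). The side view shows the same clamp; the bystanders stand well clear. Next I fit the plate and view an enlarged crop.

```bash
cat > h.py <<'E'
import numpy as np, cv2
from workcell import bot
def cam(n):
    c=bot.get_calibration(n); K=np.array([[c['fx'],0,c['cx']],[0,c['fy'],c['cy']],[0,0,1]]); return K,cv2.Rodrigues(c['rvec'])[0],c['tvec']
def ray(c,p,z):
    K,R,t=c; d=R.T@np.linalg.inv(K)@np.array([p[0],p[1],1.]); o=-R.T@t
    return o+d*(z-o[2])/d[2]
def proj(c,P):
    K,R,t=c; q=K@(R@np.asarray(P,float)+t); return q[:2]/q[2]
E
python3 - <<'E'
from h import *
im=cv2.imread("pics/top0.png"); c=cam("top")
g=im.min(axis=2); m=np.zeros_like(g); m[140:225,235:405]=(g[140:225,235:405]>120)*255
m=cv2.morphologyEx(m,cv2.MORPH_CLOSE,np.ones((3,3)))
pts=cv2.findNonZero(m); cs,_=cv2.findContours(m,0,2); k=max(cs,key=cv2.contourArea)
r=cv2.minAreaRect(cv2.convexHull(k)); b=cv2.boxPoints(r); print(r)
W=np.array([ray(c,p,.012) for p in b]); print(W.round(4)); print([np.linalg.norm(W[i]-W[i-1]).round(4) for i in range(4)])
crop=cv2.resize(im[145:220,240:400],(800,375),interpolation=cv2.INTER_CUBIC); cv2.imwrite("pics/c0.png",crop)
E
```

```text
((319.87615966796875, 182.9188995361328), (145.81103515625, 44.763057708740234), 6.654425621032715)
[[ 0.5316  0.2295  0.012 ]
 [ 0.6666  0.2184  0.012 ]
 [ 0.6208 -0.2183  0.012 ]
 [ 0.4867 -0.2019  0.012 ]]
[np.float64(0.4337), np.float64(0.1355), np.float64(0.4391), np.float64(0.1351)]
```

View pics/c0.png

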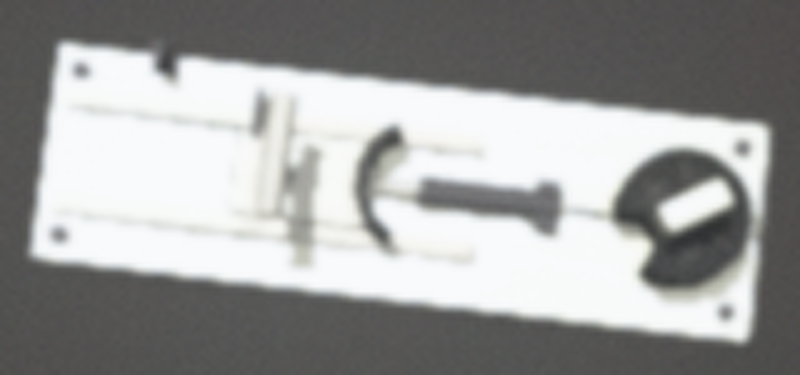

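The crop shows the wing at crop (660,220)-(730,187), notch lower left, so the jaw stands about +32° and must turn clockwise. The tab is at crop (165,60), the bar at (275,153) and the pointer at (262,113). The plate fits (434-439 x 135 mm measured), with clamp yaw 84.05° and jaw axis at about (0.559,-0.157). I'm moving to above the jaw.

Emit:
{"name": "send_rows", "arguments": {"increments": [[-0.0264,-0.0294,0,0,0,0],[-0.0264,-0.0294,0,0,0,0],[-0.0264,-0.0294,0,0,0,0],[-0.0264,-0.0294,0,0,0,0],[-0.0264,-0.0294,0,0,0,0]], "claw": 1}}

```text
time: 0.52
position: [0.265, 0.4457, 0.2055]
orientation: [-0.0, 0.138, 0.99, -0.0]
contact_force: [-0.0, 0.4, -0.6]
finger_gap: 0.0854
gripper_force: 0.0
```

Emit:
{"name": "send_rows", "arguments": {"increments": [[-0.0264,-0.0294,0,0,0,0],[-0.0264,-0.0294,0,0,0,0],[-0.0264,-0.0294,0,0,0,0],[-0.0264,-0.0294,0,0,0,0],[-0.0264,-0.0294,0,0,0,0]]}}

```text
time: 0.93
position: [0.3516, 0.2681, 0.2058]
orientation: [-0.0, 0.138, 0.99, -0.0]
contact_force: [1.1, 0.0, -0.7]
finger_gap: 0.0854
gripper_force: 0.0
```

Emit:
{"name": "send_rows", "arguments": {"increments": [[-0.0264,-0.0294,0,0,0,0],[-0.0264,-0.0294,0,0,0,0],[-0.0264,-0.0294,0,0,0,0],[-0.0264,-0.0294,0,0,0,0],[-0.0264,-0.0294,0,0,0,0]]}}

```text
time: 1.35
position: [0.4383, 0.0905, 0.2059]
orientation: [0.0, 0.139, 0.99, 0.0]
contact_force: [1.2, -0.6, -0.4]
finger_gap: 0.0856
gripper_force: 0.0
```

Emit:
{"name": "send_rows", "arguments": {"increments": [[-0.0264,-0.0294,0,0,0,0],[-0.0264,-0.0294,0,0,0,0],[0,0,0,0,0,0]]}}

```text
time: 1.6
position: [0.4747, 0.0161, 0.2062]
orientation: [0.001, 0.142, 0.99, -0.001]
contact_force: [0.4, 0.3, 0.7]
finger_gap: 0.0852
gripper_force: 0.0
```

Run:
```python
from h import *
c=cam("wrist"); im=bot.grab_frame("wrist"); cv2.imwrite("pics/w0.png",im)
np.save("w0.npy",np.array(c,dtype=object),allow_pickle=True); print(-c[1].T@c[2], c[1][2], c[0][0,0])
o=np.array([.5748,-.008]);u=np.array([.1037,.9946])
for d in(-.15,.03,.1,.2): print(d,proj(c,[*(o+d*u),.05]).round())
```

```text
Traceback (most recent call last):
ValueError: could not broadcast input array from shape (3,3) into shape (3,)
```

View pics/w0.png

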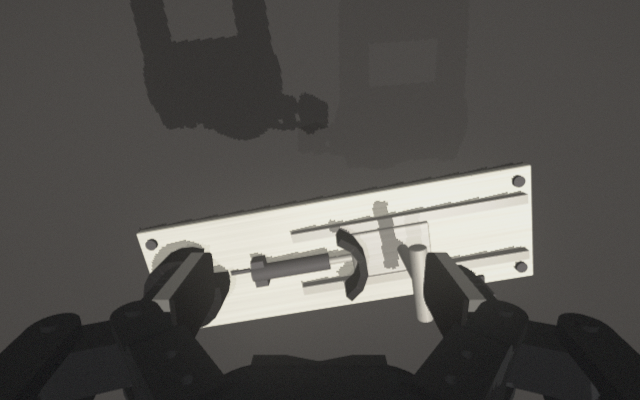

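The wrist view shows the plate with corners at about (138,234), (530,165) and (533,275). The jaw is half hidden at (185,285), the handle bar is at (420,285), and the tab sits behind the right finger at about (480,280). I check the clamp frame against it.

Run:
```python
from h import *
import pickle
c=cam("wrist"); pickle.dump(c,open("w0.pkl","wb")); print(-c[1].T@c[2], c[1][2], c[0][0,0])
o=np.array([.5748,-.008]);u=np.array([.1037,.9946]);v=np.array([-u[1],u[0]])
def cl(P): d=P[:2]-o; return np.array([d@u,d@v]).round(4)
for p in[(138,234),(530,165),(533,275)]: print(p,cl(ray(c,p,.012)))
print('bar ends',cl(ray(c,(418,247),.105)),cl(ray(c,(425,322),.1)))
t=cam("top")
T=lambda x,y:(240+x/5,145+y/5)
print('bar',cl(ray(t,T(283,95),.105)),cl(ray(t,T(268,212),.105)))
print('tab top',cl(ray(t,T(165,55),.052)),'ptr',cl(ray(t,T(262,95),.027)))
print('wing',cl(ray(t,T(660,220),.094)),cl(ray(t,T(730,187),.094)))
print('jaw c',cl(ray(t,T(685,218),.05)))
```

```text
[0.4090268  0.03790526 0.37299156] [ 0.25721007 -0.07445363 -0.96348308] 352.35120606748103
(138, 234) [-0.1915  0.0649]
(530, 165) [0.2325 0.0659]
(533, 275) [ 0.2334 -0.0625]
bar ends [0.088  0.0399] [ 0.0878 -0.0357]
bar [ 0.0832 -0.031 ] [0.0834 0.0346]
tab top [ 0.1586 -0.0564] ptr [ 0.1021 -0.0442]
wing [-0.1323  0.0123] [-0.1691 -0.0107]
jaw c [-0.1518  0.0031]
```

Emit:
{"name": "send_rows", "arguments": {"increments": [[-0.026,-0.0285,0,0,0,0],[-0.026,-0.0285,0,0,0,0],[-0.026,-0.0285,0,0,0,0],[-0.026,-0.0285,0,0,0,0],[-0.026,-0.0285,0,0,0,0]]}}

```text
time: 2.07
position: [0.559, -0.1516, 0.2057]
orientation: [-0.0, 0.138, 0.99, 0.0]
contact_force: [0.7, 0.6, -0.2]
finger_gap: 0.0853
gripper_force: 0.0
```

Emit:
{"name": "send_rows", "arguments": {"increments": [[0,0,0,0,0,0.132],[0,0,0,0,0,0.132],[0,0,0,0,0,0.132],[0,0,0,0,0,0.132]]}}

```text
time: 2.4
position: [0.5584, -0.1502, 0.2055]
orientation: [-0.001, 0.341, 0.94, 0.0]
contact_force: [0.3, 0.1, 0.6]
finger_gap: 0.0854
gripper_force: 0.0
```

Emit:
{"name": "send_rows", "arguments": {"increments": [[0,0,0,0,0,0.132],[0,0,0,0,0,0.132],[0,0,0,0,0,0.132],[0,0,0,0,0,0.132],[0,0,0,0,0,0]]}}

```text
time: 2.82
position: [0.5584, -0.1499, 0.2057]
orientation: [-0.001, 0.526, 0.851, 0.0]
contact_force: [0.1, -0.0, -0.4]
finger_gap: 0.0857
gripper_force: 0.0
```

```bash
cat >> h.py <<'E'
o=np.array([.5748,-.008]);u=np.array([.1037,.9946]);v=np.array([-u[1],u[0]])
def cl(P): d=np.asarray(P)[:2]-o; return np.array([d@u,d@v]).round(4)
def W(x,y,z): return np.array([*(o+x*u+y*v),z])
def st():
    from scipy.spatial.transform import Rotation as R
    s=bot.sense(); w,x,y,z=s['orientation']; m=R.from_quat([x,y,z,w]).as_matrix()
    print('t',s['time'],'pos',s['position'].round(4),'clamp',cl(s['position']),'yawy',np.degrees(np.arctan2(m[1,1],m[0,1])).round(2),'zax',m[:,2].round(4),'q',s['qpos'].round(2),'F',s['contact_force'].round(1),'M',s['moment'].round(2),'gap',s['finger_gap'].round(4),s['gripper_force'].round(1))
    return s,m
E
python3 - <<'E'
from h import *
st(); c=cam("wrist"); im=bot.grab_frame("wrist"); cv2.imwrite("pics/w1.png",im)
import pickle; pickle.dump(c,open("w1.pkl","wb"))
for P in [(-.15,0,.094),(-.11,0,.05),(-.2,.065,.012),(-.2,-.065,.012)]: print(P,proj(c,W(*P)).round())
E
```

```text
Traceback (most recent call last):
  File "h.py", line 16, in st
    print('t',s['time'],'pos',s['position'].round(4),'clamp',cl(s['position']),'yawy',np.degrees(np.arctan2(m[1,1],m[0,1])).round(2),'zax',m[:,2].round(4),'q',s['qpos'].round(2),'F',s['contact_force'].round(1),'M',s['moment'].round(2),'gap',s['finger_gap'].round(4),s['gripper_force'].round(1))
                                                                                                                                                                                                                                                 ^^^^^^^^^^^^^^^^^^^^^
AttributeError: 'float' object has no attribute 'round'
```

```bash
sed -i "s/s\['finger_gap'\].round(4),s\['gripper_force'\].round(1)/round(float(s['finger_gap']),4),round(float(s['gripper_force']),1)/" h.py
python3 - <<'E'
from h import *
st(); c=cam("wrist"); im=bot.grab_frame("wrist"); cv2.imwrite("pics/w1.png",im)
import pickle; pickle.dump(c,open("w1.pkl","wb"))
for P in [(-.15,0,.094),(-.11,0,.05),(-.2,.065,.012),(-.2,-.065,.012)]: print(P,proj(c,W(*P)).round())
E
```

```text
t 2.8167 pos [ 0.5584 -0.1499  0.2057] clamp [-0.1429  0.0016] yawy 26.55 zax [-8.e-04  6.e-04 -1.e+00] q [-0.46  0.08  1.74  0.    1.32 -0.92] F [ 0.1 -0.  -0.4] M [-0.08  0.06  0.03] gap 0.0857 0.0
(-0.15, 0, 0.094) [315. 194.]
(-0.11, 0, 0.05) [339. 146.]
(-0.2, 0.065, 0.012) [238. 180.]
(-0.2, -0.065, 0.012) [341. 242.]
```

View pics/w1.png

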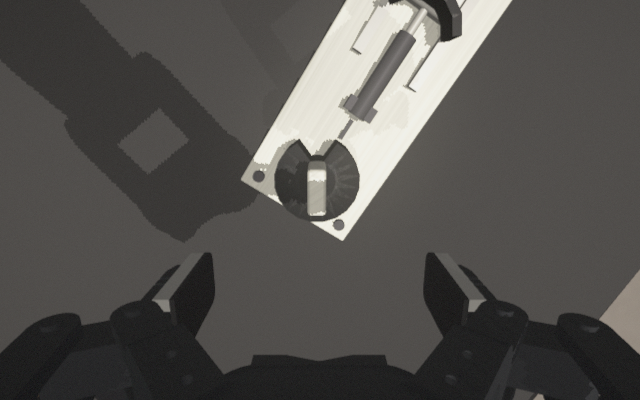

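The jaw and wing are in full view: wing top at about (308..327, 163..216), its sides upright in the image, so the tool yaw already matches the wing. The notch opens upward at (317,150). Plate corners are at (241,180) and (344,241), 3 px from predicted. I refine these.

Run:
```python
from h import *
import pickle
c=pickle.load(open("w1.pkl","rb")); im=cv2.imread("pics/w1.png"); g=im.min(axis=2)
m=((g>100)*255).astype(np.uint8); m[:,:150]=0; m[245:]=0
# plate long edges & toe edge by line fits on subpixel boundary points
def edge(pts):
    vx,vy,x,y=cv2.fitLine(np.float32(pts),cv2.DIST_HUBER,0,.01,.01).ravel(); return np.array([x,y]),np.array([vx,vy])
L=[(np.nonzero(m[r])[0].min()-.5,r) for r in range(40,165)]
Rr=[(np.nonzero(m[r,:520])[0].max()+.5,r) for r in range(60,225)]
B=[(k,np.nonzero(m[:,k])[0].max()+.5) for k in list(range(262,275))+list(range(345-20,340))]
B=[(k,np.nonzero(m[:,k])[0].max()+.5) for k in range(252,335) if not 290<k<328]
E=[edge(x) for x in(L,Rr,B)]
def X(a,b):
    s=np.linalg.solve(np.c_[a[1],-b[1]],b[0]-a[0]); return a[0]+s[0]*a[1]
def gd(e): 
    a=ray(c,e[0]-40*e[1],.012);b=ray(c,e[0]+40*e[1],.012); d=(b-a)[:2]; return np.degrees(np.arctan2(d[1],d[0]))%180
print('yaws',[gd(e).round(2) for e in E])
c1=X(E[0],E[2]);c2=X(E[1],E[2]); print(c1,c2)
A,Bq=ray(c,c1,.012),ray(c,c2,.012); print(cl(A),cl(Bq),np.linalg.norm(A-Bq))
# wing
w=(g[150:225,295:345]); 
for r in(165,172,180,188,196,204,212): print(r,[int(q) for q in g[r,300:336]])
```

```text
yaws [np.float64(84.11), np.float64(84.13), np.float64(173.8)]
[239.45946 179.3121 ] [342.46875 241.67227]
[-0.1979  0.064 ] [-0.1985 -0.0659] 0.1298907026533485
165 [58, 60, 56, 58, 57, 56, 57, 57, 84, 98, 102, 102, 103, 105, 103, 105, 103, 101, 105, 104, 107, 107, 106, 108, 111, 103, 84, 80, 91, 93, 95, 94, 90, 88, 84, 84]
172 [59, 56, 55, 55, 57, 55, 55, 121, 175, 194, 213, 213, 216, 217, 220, 220, 218, 219, 221, 224, 225, 225, 224, 221, 209, 184, 115, 76, 75, 74, 77, 76, 78, 87, 91, 102]
180 [52, 53, 54, 50, 51, 53, 55, 127, 180, 194, 209, 213, 212, 174, 160, 210, 220, 233, 228, 202, 187, 213, 224, 231, 172, 132, 92, 69, 74, 73, 74, 75, 74, 75, 76, 85]
188 [50, 49, 51, 52, 52, 50, 52, 107, 138, 151, 161, 164, 161, 159, 158, 159, 158, 160, 160, 161, 158, 156, 158, 151, 141, 128, 86, 74, 72, 72, 74, 71, 72, 74, 86, 92]
196 [51, 52, 53, 53, 53, 50, 50, 103, 132, 146, 154, 156, 158, 161, 160, 162, 162, 162, 160, 162, 161, 160, 158, 147, 139, 122, 87, 81, 86, 77, 85, 83, 78, 76, 75, 72]
204 [59, 63, 71, 71, 62, 67, 72, 106, 133, 146, 155, 154, 155, 158, 158, 158, 157, 159, 158, 160, 158, 159, 160, 150, 141, 118, 84, 74, 69, 69, 82, 80, 68, 67, 66, 69]
212 [67, 66, 61, 61, 60, 60, 60, 96, 136, 150, 158, 158, 160, 161, 160, 159, 158, 190, 196, 195, 224, 228, 206, 187, 172, 146, 86, 63, 67, 66, 66, 68, 73, 74, 69, 66]
```

```bash
sed -i "s/^o=.*/uy=np.radians(84.1);u=np.array([np.cos(uy),np.sin(uy)]);v=np.array([-u[1],u[0]]);o=np.array([.5748,-.008])+.001*u-.0005*v/" h.py
python3 - <<'E'
from h import *
import pickle
c=pickle.load(open("w1.pkl","rb"))
a,b=ray(c,(316.7,214),.094),ray(c,(316.7,168),.094); d=b-a
print('wing',cl(a),cl(b),cl((a+b)/2),'yaw',np.degrees(np.arctan2(d[1],d[0])),np.linalg.norm(d))
print('thick',np.linalg.norm(ray(c,(307,190),.094)-ray(c,(326.4,190),.094)))
s,m=st(); print('axis',W(-.15,0,0)); print('tool shift to axis', (m.T@(W(-.15,0,.062)-s['position'])).round(4))
E
```

```text
wing [-0.1647 -0.01  ] [-0.1319  0.0108] [-0.1483  0.0004] yaw 116.47840088774765 0.03884149749204332
thick 0.015844464823177286
t 2.8667 pos [ 0.5585 -0.1501  0.2057] clamp [-0.144   0.0021] yawy 26.76 zax [-7.e-04  6.e-04 -1.e+00] q [-0.46  0.08  1.74  0.    1.32 -0.93] F [-0.5 -1.2  0.2] M [ 0.02 -0.02 -0.01] gap 0.0852 0.0
axis [ 0.55998126 -0.15626212  0.        ]
tool shift to axis [-0.0063 -0.0014  0.1437]
```

Emit:
{"name": "send_rows", "arguments": {"increments": [[-0.003,-0.001,0.03,0,0,0],[-0.0025,0,0.035,0,0,0],[0,0,0.035,0,0,0],[0,0,0.025,0,0,0],[0,0,0.018,0,0,0]]}}

```text
time: 3.28
position: [0.5583, -0.1551, 0.0597]
orientation: [-0.002, 0.524, 0.852, -0.0]
contact_force: [-0.6, 0.2, 0.2]
finger_gap: 0.0853
gripper_force: 0.0
```

Emit:
{"name": "send_rows", "arguments": {"increments": [[0,0,0,0,0,0],[0,0,0,0,0,0]]}}

```text
time: 3.45
position: [0.5596, -0.1558, 0.0624]
orientation: [-0.001, 0.525, 0.851, -0.0]
contact_force: [1.4, 0.0, 0.4]
finger_gap: 0.0854
gripper_force: 0.0
```

```bash
python3 -c "
from h import *
s,m=st(); print((m.T@(W(-.149,0,.062)-s['position'])).round(4))"
```

```text
t 3.45 pos [ 0.5596 -0.1558  0.0624] clamp [-0.1496  0.0004] yawy 26.69 zax [-0.0021  0.0011 -1.    ] q [-0.47  0.26  1.83  0.    1.06 -0.93] F [1.4 0.  0.4] M [-0.02  0.01 -0.04] gap 0.0854 0.0
[0.0003 0.0007 0.0004]
```

Emit:
{"name": "send_rows", "arguments": {"increments": [[0,0,0,0,0,0],[0,0,0,0,0,0],[0,0,0,0,0,0],[0,0,0,0,0,0],[0,0,0,0,0,0]], "claw": 0}}

```text
time: 3.87
position: [0.5608, -0.1569, 0.064]
orientation: [0.001, 0.526, 0.851, 0.0]
contact_force: [1.1, 0.2, 0.2]
finger_gap: 0.0257
gripper_force: 0.0
```

Emit:
{"name": "send_rows", "arguments": {"increments": [[0,0,0,0,0,0],[0,0,0,0,0,0],[0,0,0,0,0,0],[0,0,0,0,0,0],[0,0,0,0,0,0]]}}

```text
time: 4.28
position: [0.5599, -0.1572, 0.064]
orientation: [-0.0, 0.526, 0.851, -0.001]
contact_force: [-4.3, -0.5, 6.3]
finger_gap: 0.0133
gripper_force: 58.7
```

```bash
python3 -c "
from h import *
st()"
```

```text
t 4.2833 pos [ 0.5599 -0.1572  0.064 ] clamp [-0.151  0.   ] yawy 26.57 zax [-1.4e-03 -8.0e-04 -1.0e+00] q [-0.47  0.26  1.82 -0.    1.06 -0.93] F [-4.3 -0.5  6.3] M [-0.15  0.82 -0.06] gap 0.0133 58.7
```

Emit:
{"name": "send_rows", "arguments": {"increments": [[0,0,0,0,0,0.06],[0,0,0,0,0,0.09],[0,0,0,0,0,0.09],[0,0,0,0,0,0.09],[0,0,0,0,0,0.09]]}}

```text
time: 4.7
position: [0.5596, -0.1573, 0.064]
orientation: [-0.0, 0.659, 0.752, -0.001]
contact_force: [-5.2, -0.8, 6.2]
finger_gap: 0.0136
gripper_force: 58.8
```

Emit:
{"name": "send_rows", "arguments": {"increments": [[0,0,0,0,0,0.09],[0,0,0,0,0,0.09],[0,0,0,0,0,0.08],[0,0,0,0,0,0.04],[0,0,0,0,0,0]]}}

```text
time: 5.12
position: [0.5595, -0.1573, 0.064]
orientation: [-0.0, 0.742, 0.67, -0.001]
contact_force: [-5.4, -0.5, 7.7]
finger_gap: 0.0134
gripper_force: 58.9
```

Emit:
{"name": "send_rows", "arguments": {"increments": [[0,0,0,0,0,0],[0,0,0,0,0,0],[0,0,0,0,0,0]]}}

```text
time: 5.37
position: [0.5595, -0.1572, 0.064]
orientation: [-0.001, 0.742, 0.67, -0.001]
contact_force: [-7.0, -1.5, 6.0]
finger_gap: 0.0136
gripper_force: 58.8
```

```bash
python3 -c "
from h import *
st()"
```

```text
t 5.3667 pos [ 0.5595 -0.1572  0.064 ] clamp [-0.151   0.0004] yawy -5.8 zax [-2.5e-03 -9.0e-04 -1.0e+00] q [-0.47  0.26  1.82 -0.    1.06 -0.37] F [-7.  -1.5  6. ] M [-0.17  1.01  0.03] gap 0.0136 58.8
```

Emit:
{"name": "send_rows", "arguments": {"increments": [[0,0,0,0,0,0],[0,0,0,0,0,0],[0,0,0,0,0,0],[0,0,0,0,0,0],[0,0,0,0,0,0]], "claw": 1}}

```text
time: 5.78
position: [0.5604, -0.1566, 0.0631]
orientation: [0.0, 0.742, 0.67, 0.0]
contact_force: [-0.2, 0.4, -0.2]
finger_gap: 0.0729
gripper_force: 0.0
```

Emit:
{"name": "send_rows", "arguments": {"increments": [[0,0,-0.02,0,0,0],[0,0,-0.04,0,0,0],[0,0,-0.04,0,0,0],[0,0,-0.04,0,0,0],[0,0,0,0,0,0]]}}

```text
time: 6.2
position: [0.565, -0.1588, 0.2133]
orientation: [0.008, 0.742, 0.67, 0.003]
contact_force: [1.8, -1.0, 2.2]
finger_gap: 0.0854
gripper_force: 0.0
```

Run:
```python
from h import *
import pickle
s,m=st(); c=cam("wrist"); im=bot.grab_frame("wrist"); cv2.imwrite("pics/w2.png",im); pickle.dump(c,open("w2.pkl","wb"))
for P in [(-.15,0,.094),(-.11,0,.05),(.085,0,.105),(-.2,-.065,.012)]: print(P,proj(c,W(*P)).round())
```

```text
t 6.2 pos [ 0.565  -0.1588  0.2133] clamp [-0.152  -0.0053] yawy -5.82 zax [ 0.015  -0.0074 -0.9999] q [-0.47  0.08  1.73  0.    1.31 -0.37] F [ 1.8 -1.   2.2] M [-0.03 -0.02 -0.04] gap 0.0854 0.0
(-0.15, 0, 0.094) [309. 181.]
(-0.11, 0, 0.05) [310. 128.]
(0.085, 0, 0.105) [ 307. -184.]
(-0.2, -0.065, 0.012) [369. 208.]
```

View pics/w2.png

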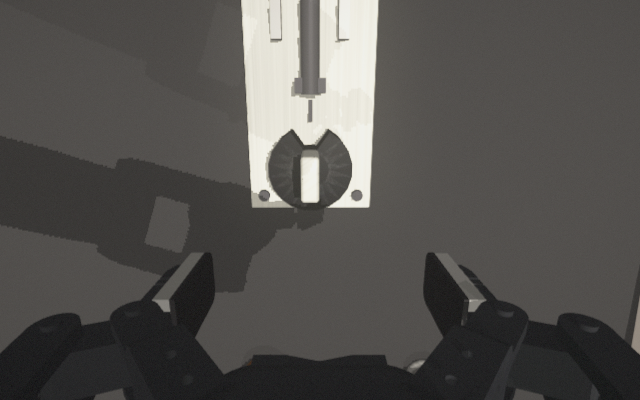

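The jaw's notch (310,135) now faces the mark line (310,110), and the wing (302..319, 150..202) runs along the plate. I check its angle numerically.

Run:
```python
from h import *
import pickle
c=pickle.load(open("w2.pkl","rb")); g=cv2.imread("pics/w2.png").min(axis=2).astype(float)
def sub(r,a,b,th,rise):
    x=g[r,a:b]; 
    for i in range(len(x)-1):
        if (x[i]<th<=x[i+1]) if rise else (x[i]>=th>x[i+1]): return a+i+(th-x[i])/(x[i+1]-x[i])
def yaw(P,z):
    P=np.array([ray(c,p,z)[:2] for p in P if p[0]]); q=cv2.fitLine(np.float32(P*1000),cv2.DIST_HUBER,0,.01,.01).ravel(); return np.degrees(np.arctan2(q[1],q[0]))%180
rows=range(156,200)
print('wing',yaw([(sub(r,296,308,105,1),r) for r in rows],.094),yaw([(sub(r,312,326,105,0),r) for r in rows],.094))
print('plate',yaw([(sub(r,235,262,110,1),r) for r in range(20,190)],.012),yaw([(sub(r,362,385,110,0),r) for r in range(20,190)],.012))
s,m=st()
R=m; t=cam("top")
T=W(.03,.06,.23); print('to', (m.T@(T-s['position'])).round(4))
```

```text
wing 84.024254 84.13597
plate 84.042404 84.077286
t 6.25 pos [ 0.5634 -0.1581  0.2092] clamp [-0.1515 -0.0036] yawy -5.83 zax [ 0.0101 -0.005  -0.9999] q [-0.47  0.09  1.73  0.    1.31 -0.37] F [-0.5 -0.2 -0.2] M [0.07 0.   0.04] gap 0.0854 0.0
to [ 0.1815 -0.0632 -0.0221]
```

Jaw and plate agree within 0.1°. I go to above the handle, turning so the wrist camera is on the tab's side.

Emit:
{"name": "send_rows", "arguments": {"increments": [[0.0395,-0.0006,0,0,0,0],[0.0395,-0.0006,0,0,0,0],[0.0395,-0.0006,0,0,0,0],[0.0395,-0.0006,0,0,0,0],[0.0395,-0.0006,0,0,0,0]]}}

```text
time: 6.67
position: [0.5766, 0.042, 0.2017]
orientation: [-0.001, 0.742, 0.67, -0.001]
contact_force: [0.7, -0.8, -0.6]
finger_gap: 0.0855
gripper_force: 0.0
```

Emit:
{"name": "send_rows", "arguments": {"increments": [[0.0395,-0.0006,0,0,0,0],[0,0,0,0,0,0.143],[0,0,0,0,0,0.143],[0,0,0,0,0,0.143],[0,0,0,0,0,0.143]]}}

```text
time: 7.08
position: [0.58, 0.08, 0.2014]
orientation: [-0.001, 0.874, 0.486, -0.001]
contact_force: [0.1, 0.6, 0.3]
finger_gap: 0.0853
gripper_force: 0.0
```

Emit:
{"name": "send_rows", "arguments": {"increments": [[0,0,0,0,0,0.143],[0,0,0,0,0,0.143],[0,0,0,0,0,0.143],[0,0,0,0,0,0.143],[0,0,0,0,0,0.143]]}}

```text
time: 7.5
position: [0.58, 0.0796, 0.2014]
orientation: [-0.0, 0.974, 0.224, -0.001]
contact_force: [-0.1, -0.2, -0.6]
finger_gap: 0.0856
gripper_force: 0.0
```

Emit:
{"name": "send_rows", "arguments": {"increments": [[0,0,0,0,0,0.143],[0,0,0,0,0,0.143],[0,0,0,0,0,0.143],[0,0,0,0,0,0.143],[0,0,0,0,0,0.143]]}}

```text
time: 7.92
position: [0.58, 0.0796, 0.2014]
orientation: [-0.0, 0.999, -0.054, -0.001]
contact_force: [0.4, 0.2, 0.1]
finger_gap: 0.0854
gripper_force: 0.0
```

Emit:
{"name": "send_rows", "arguments": {"increments": [[0,0,0,0,0,0],[0,0,0,0,0,0]]}}

```text
time: 8.08
position: [0.5802, 0.0795, 0.2019]
orientation: [-0.0, 0.999, -0.05, -0.001]
contact_force: [0.1, -0.8, -0.6]
finger_gap: 0.0854
gripper_force: 0.0
```

Run:
```python
from h import *
import pickle
s,m=st(); c=cam("wrist"); im=bot.grab_frame("wrist"); cv2.imwrite("pics/w3.png",im); pickle.dump(c,open("w3.pkl","wb"))
for P in [(.085,.03,.105),(.085,-.03,.105),(.105,-.05,.027),(.16,-.059,.052)]: print(P,proj(c,W(*P)).round())
```

```text
t 8.0833 pos [0.5802 0.0795 0.2019] clamp [0.0866 0.0041] yawy -95.76 zax [-1.9e-03  1.0e-04 -1.0e+00] q [-0.06  0.1   1.73  0.    1.31  1.61] F [ 0.1 -0.8 -0.6] M [-0.04  0.02 -0.02] gap 0.0854 0.0
(0.085, 0.03, 0.105) [321. 222.]
(0.085, -0.03, 0.105) [322. 147.]
(0.105, -0.05, 0.027) [300. 115.]
(0.16, -0.059, 0.052) [235. 105.]
```

View pics/w3.png

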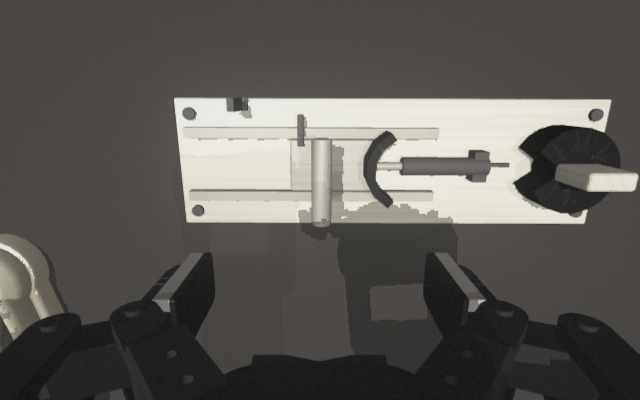

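The view shows the T-bar at columns 311-332, rows 138-225, the pointer finger at (301, 114..146) and the tab top at about (227..241, 98..111). I measure these.

Run:
```python
from h import *
import pickle
c=pickle.load(open("w3.pkl","rb")); g=cv2.imread("pics/w3.png").min(axis=2)
print('tab');  [print(r,[int(q) for q in g[r,222:254]]) for r in range(95,116,3)]
print('ptr');  [print(r,[int(q) for q in g[r,292:312]]) for r in range(111,126,2)]
print('bar');  [print(r,[int(q) for q in g[r,304:338]]) for r in (150,180,210)]
for p,z in [((321.5,138),.105),((321,225),.1),((300.5,114),.03),((300.5,114),.027)]: print(p,cl(ray(c,p,z)))
```

```text
tab
95 [80, 79, 81, 80, 79, 82, 78, 79, 80, 78, 80, 79, 78, 80, 82, 79, 78, 80, 81, 81, 79, 80, 81, 82, 81, 81, 81, 83, 80, 82, 81, 81]
98 [170, 167, 167, 165, 127, 111, 110, 107, 108, 108, 96, 69, 63, 63, 61, 63, 60, 59, 62, 76, 103, 110, 108, 110, 97, 97, 150, 160, 160, 159, 160, 162]
101 [230, 230, 230, 230, 153, 113, 113, 114, 113, 112, 114, 75, 62, 58, 59, 57, 58, 59, 61, 64, 98, 103, 85, 80, 108, 86, 175, 193, 223, 228, 228, 228]
104 [229, 228, 228, 228, 171, 121, 114, 114, 113, 114, 115, 79, 60, 59, 60, 62, 60, 61, 59, 60, 76, 81, 79, 81, 98, 79, 214, 228, 228, 227, 228, 227]
107 [229, 229, 229, 230, 192, 127, 111, 112, 111, 110, 112, 84, 65, 59, 60, 61, 61, 59, 60, 60, 78, 80, 79, 82, 80, 66, 140, 152, 203, 227, 230, 230]
110 [233, 232, 233, 233, 204, 135, 111, 112, 112, 111, 113, 90, 66, 60, 61, 75, 97, 101, 125, 100, 104, 109, 108, 110, 116, 114, 147, 156, 155, 223, 232, 231]
113 [229, 229, 230, 230, 229, 229, 229, 229, 229, 230, 229, 230, 229, 229, 228, 229, 229, 176, 151, 151, 152, 151, 151, 152, 151, 150, 151, 152, 153, 220, 228, 228]
ptr
111 [226, 227, 227, 227, 227, 22
[... 752 characters left out ...]
2, 107, 101, 141, 149, 150, 217, 225, 226, 225, 226]
bar
150 [198, 197, 196, 196, 197, 198, 197, 141, 128, 139, 153, 165, 173, 183, 190, 199, 204, 213, 209, 202, 193, 183, 176, 159, 154, 147, 137, 111, 132, 139, 139, 139, 139, 142]
180 [190, 189, 191, 190, 189, 190, 189, 152, 133, 143, 161, 167, 176, 186, 196, 202, 206, 207, 199, 190, 185, 175, 167, 160, 149, 136, 124, 106, 119, 126, 124, 125, 124, 124]
210 [150, 151, 149, 213, 220, 171, 151, 130, 129, 144, 156, 164, 171, 179, 182, 184, 183, 182, 178, 169, 163, 156, 150, 139, 129, 117, 99, 124, 147, 150, 149, 149, 150, 152]
(321.5, 138) [ 0.0851 -0.0364]
(321, 225) [0.0852 0.0341]
(300.5, 114) [ 0.1044 -0.0506]
(300.5, 114) [ 0.1045 -0.0505]
```

Run:
```python
from h import *
import pickle
c=pickle.load(open("w3.pkl","rb"))
for a in [(226,98.5),(232.6,98.5),(226.7,110.5),(233,110.5)]: print('tab top',cl(ray(c,a,.052)))
for a in [(296.7,120),(303.8,120)]: print('ptr',cl(ray(c,a,.030)))
s,m=st(); print((m.T@(W(.085,0,.080)-s['position'])).round(4))
```

```text
tab top [ 0.1676 -0.0644]
tab top [ 0.1619 -0.0644]
tab top [ 0.1677 -0.0543]
tab top [ 0.1622 -0.0543]
ptr [ 0.108  -0.0451]
ptr [ 0.1013 -0.0451]
t 8.1333 pos [0.5804 0.0795 0.2021] clamp [0.0866 0.004 ] yawy -95.77 zax [-1.5e-03  1.0e-04 -1.0e+00] q [-0.06  0.1   1.73  0.    1.31  1.61] F [-0.  -0.6  0.8] M [-0.    0.04  0.04] gap 0.0853 0.0
[0.0042 0.0016 0.1221]
```

Pointer is at x=0.105 and tab at x=0.165 (5.6 mm thick measured, 6 true), so travel is about 60 mm, within the 55-90 range. I descend and grasp.

Emit:
{"name": "send_rows", "arguments": {"increments": [[0.004,0.0015,0.03,0,0,0.003],[0,0,0.035,0,0,0],[0,0,0.03,0,0,0],[0,0,0.02,0,0,0],[0,0,0.01,0,0,0]]}}

```text
time: 8.55
position: [0.582, 0.0777, 0.0741]
orientation: [-0.0, 0.999, -0.052, -0.003]
contact_force: [0.2, 0.6, -1.0]
finger_gap: 0.0853
gripper_force: 0.0
```

Emit:
{"name": "send_rows", "arguments": {"increments": [[0,0,0,0,0,0],[0,0,0,0,0,0]]}}

```text
time: 8.72
position: [0.585, 0.0776, 0.0785]
orientation: [-0.0, 0.999, -0.052, 0.0]
contact_force: [0.1, -0.0, 0.7]
finger_gap: 0.0855
gripper_force: 0.0
```

```bash
python3 -c "
from h import *
s,m=st(); print((m.T@(W(.085,0,.077)-s['position'])).round(4))"
```

```text
t 8.7167 pos [0.585  0.0776 0.0785] clamp [ 0.0851 -0.0008] yawy -96.01 zax [ 3.e-04  0.e+00 -1.e+00] q [-0.06  0.25  1.8   0.    1.09  1.62] F [ 0.1 -0.   0.7] M [-0.03  0.03  0.09] gap 0.0855 0.0
[-0.0008  0.0001  0.0015]
```

Emit:
{"name": "send_rows", "arguments": {"increments": [[0,0,0.001,0,0,0],[0,0,0,0,0,0],[0,0,0,0,0,0],[0,0,0,0,0,0],[0,0,0,0,0,0]], "claw": 0}}

```text
time: 9.13
position: [0.5851, 0.0775, 0.0778]
orientation: [0.0, 0.999, -0.053, 0.001]
contact_force: [0.3, 0.7, -0.0]
finger_gap: 0.0259
gripper_force: 0.0
```

Emit:
{"name": "send_rows", "arguments": {"increments": [[0,0,0,0,0,0],[0,0,0,0,0,0],[0,0,0,0,0,0],[0,0,0,0,0,0],[0,0,0,0,0,0]]}}

```text
time: 9.55
position: [0.5864, 0.0773, 0.0797]
orientation: [0.0, 0.999, -0.053, 0.002]
contact_force: [-1.5, -0.7, 8.8]
finger_gap: -0.0002
gripper_force: 4.9
```

```bash
python3 -c "
from h import *
st()"
```

```text
t 9.55 pos [0.5864 0.0773 0.0797] clamp [ 0.085  -0.0023] yawy -96.05 zax [ 3.7e-03 -6.0e-04 -1.0e+00] q [-0.06  0.25  1.8  -0.    1.09  1.62] F [-1.5 -0.7  8.8] M [-0.12  0.38  0.05] gap -0.0002 4.9
```

The gap reads zero where 16 mm was expected. I look to see what happened.

Run:
```python
from h import *
import pickle
s,m=st(); c=cam("wrist"); im=bot.grab_frame("wrist"); cv2.imwrite("pics/w4.png",im); pickle.dump(c,open("w4.pkl","wb"))
a=bot.grab_frame("side"); cs=cam("side"); p=proj(cs,W(.085,0,.1)).astype(int); print(p)
k=a[p[1]-50:p[1]+50,p[0]-60:p[0]+60]; k=cv2.resize(k,(480,400),interpolation=cv2.INTER_CUBIC)
out=np.zeros((400,800,3),np.uint8); out[:,320:]=k; out[:,:320]=im[:,160:480]
cv2.imwrite("pics/m4.png",out)
```

```text
t 9.55 pos [0.5864 0.0773 0.0797] clamp [ 0.085  -0.0023] yawy -96.05 zax [ 3.7e-03 -6.0e-04 -1.0e+00] q [-0.06  0.25  1.8  -0.    1.09  1.62] F [-1.5 -0.7  8.8] M [-0.12  0.38  0.05] gap -0.0002 4.9
[296 210]
```

View pics/m4.png

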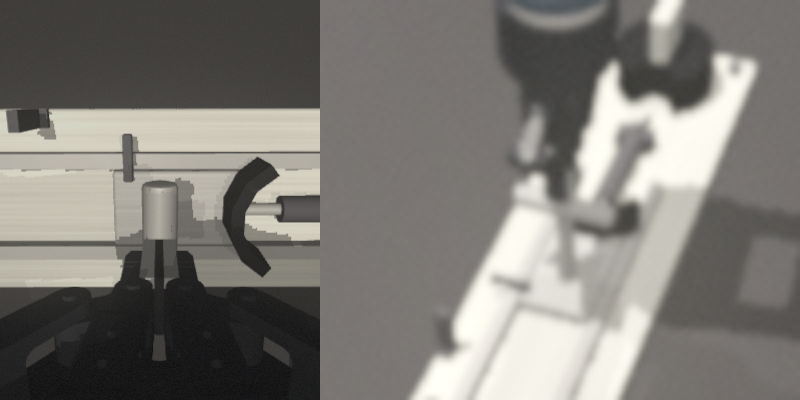

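The wrist part shows the bar at columns 302-338 of the full frame from row 180, with the fingers at about row 250 over its middle. The slide is still home, with the tab at upper left (170,120 in the full frame). I compare with projections to see where the fingers stand relative to the bar.

Run:
```python
from h import *
import pickle
c=pickle.load(open("w4.pkl","rb"))
for P in [(.085,-.035,.105),(.085,-.035,.097),(.085,0,.105),(.085,.035,.105),(.077,-.035,.097),(.093,-.035,.097),(.085,-.0023,.08),(.085,-.0133,.08),(.085,-.0133,.1),(.085,-.0133,.125),(.093,-.0133,.1),(.077,-.0133,.1),(.079,-.0133,.1),(.105,-.05,.03),(.165,-.059,.052)]: print(P,proj(c,W(*P)).round(1))
s=bot.sense(); print({k:np.round(s[k],3) for k in('finger_gap','gripper_force','contact_force','moment')})
g=cv2.imread("pics/w4.png").min(axis=2)
for r in range(176,330,7): print(r,[int(q) for q in g[r,284:358:2]])
```

```text
(0.085, -0.035, 0.105) [319.6 188.2]
(0.085, -0.035, 0.097) [319.6 183.8]
(0.085, 0, 0.105) [319.8 265.2]
(0.085, 0.035, 0.105) [319.9 333.5]
(0.077, -0.035, 0.097) [337.9 183.7]
(0.093, -0.035, 0.097) [301.3 183.8]
(0.085, -0.0023, 0.08) [319.6 238.9]
(0.085, -0.0133, 0.08) [319.6 218.3]
(0.085, -0.0133, 0.1) [319.7 232.8]
(0.085, -0.0133, 0.125) [319.8 256.9]
(0.093, -0.0133, 0.1) [301.7 232.9]
(0.077, -0.0133, 0.1) [337.7 232.8]
(0.079, -0.0133, 0.1) [333.2 232.8]
(0.105, -0.05, 0.03) [286.5 134.8]
(0.165, -0.059, 0.052) [171.8 122.1]
{'finger_gap': np.float64(0.0), 'gripper_force': np.float64(4.851), 'contact_force': array([-2.838, -0.249,  9.72 ]), 'moment': array([-0.091,  0.343, -0.001])}
176 [92, 90, 88, 89, 62, 157, 167, 170, 169, 168, 169, 168, 167, 168, 168, 180, 178, 180, 180, 180, 180, 180, 179, 177, 180, 179, 179, 178, 178, 177, 179, 178, 176, 176, 177, 178, 177]
183 [163, 165, 165, 164, 164, 164, 162, 163, 163, 157, 115, 85, 81, 81, 82, 83, 80, 81, 82, 81, 84, 82, 84, 81, 82, 79, 106, 117, 117, 116, 119, 116, 117, 148, 153, 171, 172]
190 [166, 166, 167, 167, 168, 165, 
[... 2613 characters left out ...]
 37, 36, 35, 37, 37, 30, 33, 29, 26, 27, 29, 31, 29, 30, 29, 27, 31, 29, 26, 30, 31, 29]
302 [34, 29, 34, 31, 32, 33, 33, 28, 34, 31, 31, 34, 32, 29, 30, 31, 31, 35, 35, 38, 27, 27, 30, 26, 24, 28, 28, 29, 28, 27, 29, 28, 28, 27, 27, 23, 25]
309 [29, 32, 31, 30, 31, 32, 30, 30, 28, 30, 28, 32, 30, 28, 29, 36, 31, 33, 35, 35, 30, 28, 27, 26, 16, 23, 26, 30, 24, 29, 26, 22, 24, 31, 27, 25, 28]
316 [33, 31, 27, 29, 30, 30, 27, 27, 25, 28, 28, 25, 28, 33, 30, 29, 34, 36, 33, 35, 29, 27, 31, 28, 23, 27, 26, 22, 27, 23, 24, 24, 19, 23, 29, 25, 26]
323 [27, 27, 27, 26, 27, 26, 24, 28, 24, 27, 24, 29, 30, 31, 23, 29, 31, 34, 33, 34, 26, 27, 28, 26, 21, 27, 25, 19, 23, 24, 18, 27, 26, 25, 26, 21, 23]
```

The pad-side strips end at row 238, which is where z≈0.105 (bar top) projects. Fingers sized from the open view also sit about 25 mm farther back than the stated TCP. So the shut fingers are resting on top of the bar, having slipped off upward, and the wing was likewise held only near its top. I reopen half and go about 25 mm lower.

Emit:
{"name": "send_rows", "arguments": {"increments": [[0,0,0,0,0,0],[0,0,0,0,0,0],[0,0,0,0,0,0],[0,0,0,0,0,0]], "claw": 0.6}}

```text
time: 9.98
position: [0.5842, 0.0776, 0.0766]
orientation: [0.0, 0.999, -0.053, -0.001]
contact_force: [0.5, 0.5, 0.0]
finger_gap: 0.048
gripper_force: 0.0
```

Run:
```python
from h import *
s,m=st(); c=cam("wrist"); im=bot.grab_frame("wrist"); cv2.imwrite("pics/w5.png",im)
g=im.min(axis=2)
# inner finger edges: column gap of dark fingers per row around TCP column
for r in range(225,275,6):
    k=np.nonzero(g[r]<55)[0]; l=k[k<300]; q=k[k>340]; print(r,l.max() if len(l) else None,q.min() if len(q) else None)
```

```text
t 9.9833 pos [0.5842 0.0776 0.0766] clamp [ 0.0851 -0.    ] yawy -96.06 zax [-0.001  0.    -1.   ] q [-0.06  0.26  1.8  -0.    1.09  1.62] F [0.5 0.5 0. ] M [-0.04  0.03  0.05] gap 0.048 0.0
225 None 386
231 None 389
237 None 392
243 262 376
249 262 375
255 262 375
261 262 375
267 263 375
273 263 374
```

The fingertips project to z≈0.10 while the TCP reads 0.077, which confirms the roughly 23 mm offset. I lower by that amount.

Emit:
{"name": "send_rows", "arguments": {"increments": [[0,0,0.008,0,0,0],[0,0,0.008,0,0,0],[0,0,0.007,0,0,0],[0,0,0,0,0,0],[0,0,0,0,0,0]]}}

```text
time: 10.45
position: [0.5838, 0.0776, 0.0529]
orientation: [-0.0, 0.999, -0.053, -0.001]
contact_force: [0.7, 0.3, 0.2]
finger_gap: 0.051
gripper_force: 0.0
```

Emit:
{"name": "send_rows", "arguments": {"increments": [[0,0,0,0,0,0],[0,0,0,0,0,0],[0,0,0,0,0,0],[0,0,0,0,0,0],[0,0,0,0,0,0]], "claw": 0}}

```text
time: 10.87
position: [0.585, 0.0771, 0.0547]
orientation: [0.0, 0.999, -0.053, 0.0]
contact_force: [-1.2, -3.0, 2.8]
finger_gap: 0.0141
gripper_force: 58.6
```

Emit:
{"name": "send_rows", "arguments": {"increments": [[0,0,0,0,0,0],[0,0,0,0,0,0],[0,0,0,0,0,0]]}}

```text
time: 11.12
position: [0.585, 0.0771, 0.0547]
orientation: [0.0, 0.999, -0.053, 0.0]
contact_force: [-2.4, -4.7, 5.0]
finger_gap: 0.0141
gripper_force: 58.8
```

```bash
python3 -c "
from h import *
st()"
```

```text
t 11.1167 pos [0.585  0.0771 0.0547] clamp [ 0.0847 -0.0009] yawy -96.05 zax [ 6.e-04 -9.e-04 -1.e+00] q [-0.06  0.29  1.81 -0.    1.05  1.62] F [-2.4 -4.7  5. ] M [-0.64  0.39  0.06] gap 0.0141 58.8
```

Firm grip now (58.8 N). I pull about 55 mm first, then check.

Emit:
{"name": "send_rows", "arguments": {"increments": [[0,-0.008,0,0,0,0],[0,-0.012,0,0,0,0],[0,-0.012,0,0,0,0],[0,-0.012,0,0,0,0],[0,-0.008,0,0,0,0]]}}

```text
time: 11.53
position: [0.5903, 0.1285, 0.0547]
orientation: [0.001, 0.999, -0.053, -0.0]
contact_force: [-3.7, -10.0, 6.2]
finger_gap: 0.014
gripper_force: 59.2
```

Emit:
{"name": "send_rows", "arguments": {"increments": [[0,-0.004,0,0,0,0],[0,0,0,0,0,0],[0,0,0,0,0,0],[0,0,0,0,0,0]]}}

```text
time: 11.87
position: [0.5907, 0.1318, 0.0547]
orientation: [0.001, 0.999, -0.053, -0.0]
contact_force: [-4.2, -8.6, 6.6]
finger_gap: 0.0138
gripper_force: 59.1
```

Run:
```python
from h import *
import pickle
s,m=st(); c=cam("wrist"); im=bot.grab_frame("wrist"); cv2.imwrite("pics/w6.png",im); pickle.dump(c,open("w6.pkl","wb"))
x=cl(s['position'])[0]+.020; print('predicted ptr',proj(c,W(x,-.05,.03)),'tab',proj(c,W(.165,-.059,.052)))
```

```text
t 11.8667 pos [0.5907 0.1318 0.0547] clamp [ 0.1397 -0.0009] yawy -96.03 zax [-4.0e-04 -2.8e-03 -1.0e+00] q [ 0.03  0.32  1.76 -0.    1.06  1.71] F [-4.2 -8.6  6.6] M [-1.4   0.52  0.1 ] gap 0.0138 59.1
predicted ptr [282.18273957 136.49522263] tab [265.84470516 122.04026908]
```

View pics/w6.png

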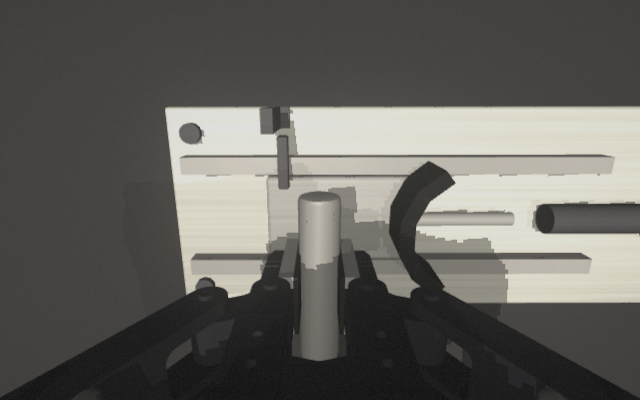

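The fingers now hold the bar properly. The pointer finger is at (283, 136..188), and the tab top at about (261..272, 108..133) is slightly further out. I measure the remaining gap.

```bash
cat > gap.py <<'E'
from h import *
import sys,pickle
def gap(c,im,show=0):
    g=im.min(axis=2)
    if show:
        for r in (112,118,124,130): print(r,[int(q) for q in g[r,254:296]])
        for r in (142,150): print(r,[int(q) for q in g[r,270:296]])
E
python3 - <<'E'
from gap import *
c=pickle.load(open("w6.pkl","rb")); gap(c,cv2.imread("pics/w6.png"),1)
for P in[(.162,-.059,.052),(.168,-.059,.052),(.162,-.059,.012),(.162,-.065,.052),(.162,-.053,.052)]: print(P,proj(c,W(*P)).round(1))
E
```

```text
112 [217, 217, 217, 217, 210, 168, 118, 104, 102, 103, 104, 104, 103, 105, 106, 104, 103, 103, 72, 56, 50, 57, 52, 53, 52, 52, 77, 92, 94, 94, 94, 94, 95, 95, 104, 93, 130, 137, 138, 203, 216, 215]
118 [215, 216, 216, 215, 210, 186, 126, 103, 104, 104, 103, 103, 105, 102, 103, 103, 102, 103, 83, 60, 56, 52, 55, 54, 53, 56, 62, 72, 74, 75, 75, 74, 74, 74, 99, 81, 195, 214, 214, 214, 214, 215]
124 [220, 220, 219, 219, 220, 216, 138, 105, 105, 105, 103, 103, 104, 103, 103, 102, 103, 104, 87, 63, 54, 56, 57, 54, 56, 57, 61, 71, 74, 75, 73, 74, 74, 76, 73, 75, 130, 142, 142, 142, 209, 219]
130 [219, 219, 219, 219, 219, 219, 155, 109, 103, 105, 103, 106, 103, 104, 103, 102, 101, 104, 98, 64, 57, 57, 59, 113, 117, 135, 140, 139, 142, 140, 139, 141, 141, 141, 141, 139, 140, 138, 139, 141, 139, 207]
142 [218, 218, 217, 217, 217, 215, 178, 114, 103, 106, 106, 104, 105, 103, 102, 103, 93, 69, 109, 136, 141, 142, 141, 140, 140, 140]
150 [215, 215, 215, 215, 214, 216, 214, 131, 100, 105, 104, 104, 103, 103, 102, 102, 96, 74, 91, 131, 139, 139, 139, 142, 139, 141]
(0.162, -0.059, 0.052) [272.2 122. ]
(0.168, -0.059, 0.052) [259.5 122.1]
(0.162, -0.059, 0.012) [280.8 117.7]
(0.162, -0.065, 0.052) [271.7 108.9]
(0.162, -0.053, 0.052) [272.7 134.9]
```

Run:
```python
from gap import *
c=pickle.load(open("w6.pkl","rb"))
for z in(.027,.030):
  a,b=ray(c,(276.5,142),z),ray(c,(286.4,142),z); print(z,cl(a),cl(b),cl((a+b)/2))
a,b=ray(c,(259.9,122),.052),ray(c,(272.4,122),.052); print('tab',cl(a),cl(b),cl((a+b)/2))
st()
```

```text
0.027 [ 0.1632 -0.0467] [ 0.1578 -0.0467] [ 0.1605 -0.0467]
0.03 [ 0.1629 -0.0471] [ 0.1575 -0.047 ] [ 0.1602 -0.047 ]
tab [ 0.1678 -0.059 ] [ 0.1619 -0.059 ] [ 0.1649 -0.059 ]
t 11.9167 pos [0.5906 0.1318 0.0547] clamp [ 0.1397 -0.0009] yawy -96.03 zax [-4.0e-04 -2.8e-03 -1.0e+00] q [ 0.03  0.32  1.76 -0.    1.06  1.71] F [-3.2 -8.2  6.5] M [-1.37  0.48  0.07] gap 0.014 59.1
```

The remaining gap is 4.6-5.0 mm, so I move 4.8 mm.

Emit:
{"name": "send_rows", "arguments": {"increments": [[0,-0.0048,0,0,0,0],[0,0,0,0,0,0],[0,0,0,0,0,0],[0,0,0,0,0,0],[0,0,0,0,0,0]]}}

```text
time: 12.33
position: [0.5911, 0.1364, 0.0547]
orientation: [0.002, 0.999, -0.053, -0.0]
contact_force: [-3.4, -8.9, 6.9]
finger_gap: 0.0141
gripper_force: 59.2
```

Run:
```python
from gap import *
s,m=st(); c=cam("wrist"); im=bot.grab_frame("wrist"); cv2.imwrite("pics/w7.png",im); g=im.min(axis=2).astype(float)
def first(r,a,b,th):
    x=g[r]; i=next(i for i in range(a,b) if x[i]>=th>x[i+1]); return i+(x[i]-th)/(x[i]-x[i+1])
for r in(118,124,130): print('tab L',cl(ray(c,(first(r,250,300,160),r),.052)))
for r in(142,146,150,154): e=first(r,250,300,160); print('ptr L',e,cl(ray(c,(e,r),.030)))
for r in(122,146,152): print(r,[int(q) for q in g[r,262:300]])
t=bot.grab_frame("top"); ct=cam("top"); cv2.imwrite("pics/top7.png",t)
sd=bot.grab_frame("side"); cv2.imwrite("pics/side7.png",sd)
```

```text
t 12.3333 pos [0.5911 0.1364 0.0547] clamp [ 0.1443 -0.0009] yawy -96.04 zax [-5.e-04 -3.e-03 -1.e+00] q [ 0.04  0.32  1.76 -0.    1.06  1.72] F [-3.4 -8.9  6.9] M [-1.47  0.57 -0.02] gap 0.0141 59.2
tab L [ 0.1681 -0.0609]
tab L [ 0.1681 -0.0581]
tab L [ 0.1679 -0.0553]
ptr L 276.1666666666667 [ 0.1676 -0.0471]
ptr L 276.28333333333336 [ 0.1676 -0.0449]
ptr L 276.61538461538464 [ 0.1675 -0.0427]
ptr L 276.2903225806452 [ 0.1677 -0.0405]
122 [220, 220, 219, 219, 219, 214, 210, 150, 115, 108, 107, 106, 106, 106, 107, 105, 107, 107, 108, 107, 73, 58, 55, 55, 57, 56, 66, 75, 74, 74, 74, 76, 74, 75, 74, 85, 133, 141]
146 [219, 219, 219, 219, 219, 220, 219, 219, 219, 219, 218, 219, 212, 210, 177, 117, 104, 106, 106, 107, 106, 106, 106, 105, 95, 73, 111, 137, 142, 142, 142, 141, 187, 217, 219, 219, 219, 219]
152 [216, 216, 217, 215, 216, 216, 216, 216, 217, 216, 217, 216, 210, 205, 203, 126, 102, 106, 106, 105, 105, 103, 105, 103, 97, 80, 90, 132, 139, 139, 140, 139, 140, 205, 217, 216, 215, 216]
```

The remaining gap is about 0.4-0.6 mm, so I make one small nudge, verify with the last view and hand in.

Emit:
{"name": "send_rows", "arguments": {"increments": [[0,-0.0005,0,0,0,0],[0,0,0,0,0,0],[0,0,0,0,0,0],[0,0,0,0,0,0],[0,0,0,0,0,0]]}}

```text
time: 12.9
position: [0.5912, 0.1367, 0.0547]
orientation: [0.002, 0.999, -0.053, -0.0]
contact_force: [-4.1, -10.4, 6.3]
finger_gap: 0.014
gripper_force: 59.2
```

Run:
```python
from gap import *
s,m=st(); c=cam("wrist"); im=bot.grab_frame("wrist"); g=im.min(axis=2).astype(float)
def first(r,a,b,th):
    x=g[r]; i=next(i for i in range(a,b) if x[i]>=th>x[i+1]); return i+(x[i]-th)/(x[i]-x[i+1])
print('tab L',[cl(ray(c,(first(r,250,300,160),r),.052))[0] for r in(118,124,130)])
print('ptr L',[cl(ray(c,(first(r,250,300,160),r),.030))[0] for r in(142,146,150,154)])
t=bot.grab_frame("top"); k=cv2.resize(t[145:220,240:400],(800,375),interpolation=cv2.INTER_CUBIC); cv2.imwrite("pics/c8.png",k)
```

```text
t 12.9 pos [0.5912 0.1367 0.0547] clamp [ 0.1446 -0.0009] yawy -96.05 zax [-6.0e-04 -3.1e-03 -1.0e+00] q [ 0.04  0.32  1.76 -0.    1.06  1.72] F [ -4.1 -10.4   6.3] M [-1.53  0.55  0.03] gap 0.014 59.2
tab L [np.float64(0.1681), np.float64(0.1681), np.float64(0.168)]
ptr L [np.float64(0.168), np.float64(0.168), np.float64(0.1679), np.float64(0.1681)]
```

View pics/c8.png

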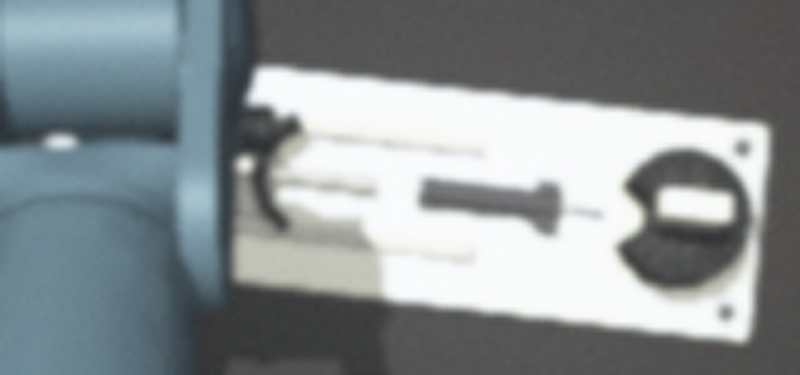

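The pointer and tab edges are now both at x = 0.168. In the top crop the jaw's notch (635,215) faces the dark line (580,210), and the slide is held pulled out.

```bash
python3 -c "
from workcell import bot
print(bot.finish_job())"
```

```text
the job is handed in; nothing more can be done
None
```

I handed the job in at about 13 s: the toe jaw's notch faces the heel slide to within about 0.1°, and the gripper holds the slide pulled out about 60 mm, with pointer and mark tab measured level to about 0.1 mm; the first close on the handle slipped off the top, so I regrasped lower before pulling.

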